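# Close an instrument case with a push rivet

## Task

Finish closing the grey instrument case: put the smaller push rivet from the wooden block through the hole at the free end of the cover, swing the cover back over the case by feel until the rivet drops into the hole of the metal tab beneath, and seat it fully home with its centre pin still up. Then push the centre pin down flush with its collar so that the legs spread and lock, and let go. Work gently, never bearing down on the case with more than about 30 N, and leave the larger rivet and the other things on the bench alone.

Things in the scene. Friction and masses are not known exactly. Their poses are not given: they have to be found in the camera images.
- rivet: The smaller black push rivet, standing head up in a hole of the block. Origin on its axis at the underside of its flange, z up. Flange 24 mm across, 2.5 mm thick; above it a round collar 15 mm across up to 11 mm above the origin (grip here, 20 to 40 N); below, a 9 mm shank and four straight split legs with rounded ends (20.3 mm long in all). 60 g.
- pin (a joint): How far the rivet's centre pin is pushed in: 0 = up, as it starts; 0.007 = its head flush with the top of the collar, legs spread about 2.5 mm outward; stop at 0.0075. It slides stiffly: 9 to 10 N on its head moves it, and it stays where it is left.
- pin_head (a point): Centre of the top of the centre pin's round head, 9 mm across; at the start 7 mm above the collar's top and 18 mm above the rivet's origin.
- cover_hole (a point): Centre of the empty 11 mm round hole at the free end of the cover, at the cover's top face, 41 to 46 mm above the bench (the case stands on levelling feet). The cover is 3.5 mm thick and the hole moves with it. Close beneath lies the steel tab, 3.5 mm thick, with a 10 mm hole and 28 mm of free depth below.
- cover_pivot (a point): Point at the cover's top face on the axis of the rivet already set at the other end, 132 mm from the empty hole. The cover turns about this upright axis, stiffly (about 2 N at the hole moves it), and stays where it is left.
- case: Grey instrument case, 92 mm (x) by 168 mm (y), fixed; origin under its centre, 42 mm below the cover's underside; front panel to its -x. The set rivet is at its y = +66 mm. The free end of the cover is swung 8 to 11 mm towards the case's +x; the hole of the tab below is at y = -66 mm and, as the tab is a slid-on clip, at an unknown x within 5 mm of the centreline: feel for it.
- rivet_block: Block of pale wood, 46 mm (x) by 150 mm (y) by 30 mm high, fixed, origin on the bench under its centre, with three 15 mm holes 26 mm deep on its y axis, 56 mm apart; the rivets stand in the two end holes, the middle one is empty.
- big_rivet: A larger push rivet, not for this job: flange 31 mm across, collar 20 mm, 12 mm shank (does not fit). Origin on its axis at the underside of its flange.
- pliers: Needle-nose pliers, 160 mm long, lying on the bench. A bystander; origin at its underside.
- jar: Small jar of screws, 47 mm across, 58 mm high. A bystander; origin under its centre.
- tweezers: Steel tweezers, 118 mm long, lying on the bench. A bystander; origin at the underside.
- tin: Small flat round tin, 34 mm across, 14 mm high. A bystander; origin under its centre.
- flux: Small bottle with a pointed spout, 28 mm across, 84 mm high. A bystander; origin under its centre.
- reel: Small reel of wick braid, 37 mm across, 12 mm high, lying flat. A bystander; origin under its centre.
- yellow_driver: Screwdriver with a yellow and black handle, 184 mm long, lying on the bench. A bystander; origin at its underside.
- mug: Dotted mug, 92 mm across, 93 mm high. A bystander; origin under its centre.

How it is judged:
By the outcome, as a careful person would: the job done as asked, in the order asked, and still so for the second after the job is handed in, with the robot touching nothing.
It also fails if it takes over 64 s, if anything falls off the work surface, if the arm or the gripper's body presses on something with over 40 N, if the wrist force passes 120 N, or if a joint passes its speed limit or range.

## Robot

A 6-joint arm with a two-finger parallel gripper is mounted at the origin on a cart in front of the work surface, level with it; the furniture and walls round the work are solid. World frame = base frame: x ahead of the robot, y to its left, z up, the work surface at z = 0. Lengths are in m, angles in rad, forces in N, time in s.
With the tool pointing down it reaches from about 0.275 to 0.825 m from the base axis. Payload 5.2 kg.
Tool frame: the origin (TCP) lies on the centre line of the jaws, within the pads' length; the fingertips stand 8 mm ahead of it and the grasp point (between the pads) lies 11 mm behind it (manip.nose_length is the distance from the TCP to the fingertips, in m); z points along the fingers, y is the line along which they close (so a half turn about z gives the same grasp; the last joint's range is limited). The gripper opens to 93 mm and grips with 3 to 60 N. Pads are 15 mm wide; open, the fingers measure 128 mm over their backs; the gripper's body (75 mm by 188 mm) begins 65 mm behind the grasp point.
Start: joints at [0.998, 0.259, 1.535, -0, 1.348, -0.203], TCP at [0.199, 0.513, 0.206] pointing down, gripper open.
Joint ranges: [-3.14, 3.14], [-0.91, 2.08], [0.19, 2.58], [-1.22, 4.36], [0.22, 2.71], [-3.12, 3.12]. Speed limits (rad/s): [2.57, 2.57, 3.14, 3.14, 3.14, 3.14].

## Interface

Orientations are given as a unit quaternion [w, x, y, z].
In Python, from plant import manip gives the robot as it stands.
- The arm moves only by the tool move_arm, never from a script. Its argument "steps" is a list of rows, each an object with "travel": the shift along the tool's x, y, z in units of 0.05 m (1.0 is 0.05 m), a list of three; "twist": the turn, a rotation vector about the tool's x, y, z in units of 0.15 rad (1.0 is 0.15 rad), a list of three; "gripper": the gripper's target within -1 to 1 (shut at 1, half-way at 0, fully open at -1). In form: [{"travel": [tx, ty, tz], "twist": [ax, ay, az], "gripper": gripper}, ...]. A call has 1 to 20 rows; each row shifts and turns the commanded pose from where the row before left it, along the tool's axes as they then stand; what a row does not reach is not made up. A row lasts 1/10 s, in which the tool goes at most 50 mm and 8.59 degrees, less where a joint would pass 70% of its speed; a pose out of reach is approached as far as the arm can. A call with a number of a shift or a turn outside -1 to 1 is refused whole. A call with a gripper value outside its range is refused whole. The fingers move at their own pace and stop on an object; the grip force is fixed at half the most. Time passes only in rows, so rows that do not move let the fingers close. It gives the time, the measured TCP pose, the force, the opening and the grip force at its end, in the units of the state.
- manip.get_obs(): the state, without advancing time (a new reading comes with each control period).
- manip.read_camera(name): name is "side" or "top"; returns a dict with "color" (400x640x3 uint8, red, green, blue), "mtx" (3x3 intrinsics, pixels), "dist_coeffs" ([k1, k2, p1, p2, k3] as OpenCV has them; the pictures are not rectified), "camera_from_world" (4x4, takes a point from world to camera coordinates). Camera axes: x right, y up, looking along -z (the intrinsics and any distortion apply to the point x, -y, -z); pixel columns grow to the right and rows downward; lengths in m; the calibration is good to about 2 mm. A picture is of the moment at which its call begins. There is no depth.
- manip.job_done(): hands the job in; it is judged then, once.
The state is a dict: "t": time; "joint_positions": joint angles; "dq": joint speeds; "effort": joint torques, N m; "ee_pos": TCP position; "tool_rot": TCP orientation; "wrist_force": force on the tool from outside, world axes, zero at the start; "moment": the same for the moment, N m; "grip_width": finger opening in m; "grasp_force": force on a finger pad.
Only numpy, scipy, OpenCV 4.12 (cv2) and the standard library are available. Lean on these libraries where they do the work, as an engineer would, in place of code of your own. Each camera call takes 0.05 s, during which the arm holds its last target. There are 200 camera calls.

## Working session

There is one attempt and no reset: what is moved stays moved. The work goes in short steps, Python scripts to look and compute and a tool call to move; the robot and the scene stay as the last step left them, time stands still between calls to the robot, and variables do not carry over. Pictures are saved under pics/ and viewed, at most 10 in all, crops included, and the job is handed in when it is done.

Besides the shell and the picture viewer there is one more tool, called in YAML: its name, and indented under it one key for each argument. move_arm: Moves the arm, as the interface text tells. Its arguments: {"type":"object","properties":{"steps":{"type":"array"}},"required":["steps"]}

```bash
ls; mkdir -p pics; python3 - <<'E'
from plant import manip
import cv2
print(manip.get_obs(), manip.nose_length)
for n in("side","top"):
    r=manip.read_camera(n); cv2.imwrite(f"pics/{n}0.png",r["color"][:,:,::-1]); print(n,r["mtx"],r["dist_coeffs"],r["camera_from_world"])
E
```

```text
pics
{'t': 0.0, 'joint_positions': array([ 9.98224908e-01,  2.59285842e-01,  1.53608765e+00, -8.44672567e-07,
        1.34798059e+00, -2.02790448e-01]), 'dq': array([ 5.80904260e-05,  6.71998117e-04, -1.16403384e-03,  3.78493616e-04,
       -2.85515018e-04, -5.24764215e-05]), 'effort': array([ 1.94622335e-03, -4.37319982e+01, -2.84007168e+01,  7.18924776e-02,
        4.11286298e-02, -1.53626056e-04]), 'ee_pos': array([0.19843586, 0.51234701, 0.20484665]), 'tool_rot': array([-3.32565587e-04,  1.83838723e-01,  9.82956026e-01, -8.15509242e-04]), 'wrist_force': array([1.05056358, 0.44126972, 0.39979597]), 'moment': array([-0.05202151, -0.04150598,  0.02177156]), 'grasp_force': 0.0, 'grip_width': 0.09302172487252192} 0.008
side [[375.33753358   0.         322.70994837]
 [  0.         375.33753358 206.06713244]
 [  0.           0.           1.        ]] [0.02931862 0.         0.         0.         0.        ] [[ 0.99807745  0.06165859  0.00629381 -0.53204873]
 [-0.03448354  0.46805557  0.88302597 -0.05250769]
 [ 0.05150029 -0.88154535  0.46928192 -1.06662421]
 [ 0.          0.          0.          1.        ]]
top [[367.39169169   0.         313.73562194]
 [  0.         367.39169169 204.42239291]
 [  0.           0.           1.        ]] [0.00667603 0.         0.         0.         0.        ] [[-0.00686289 -0.99997289 -0.00266851  0.05168136]
 [ 0.98439643 -0.00722517  0.17581659 -0.54377517]
 [-0.17583111 -0.00142026  0.98441932 -1.15335211]
 [ 0.          0.          0.          1.        ]]
```

View pics/side0.png

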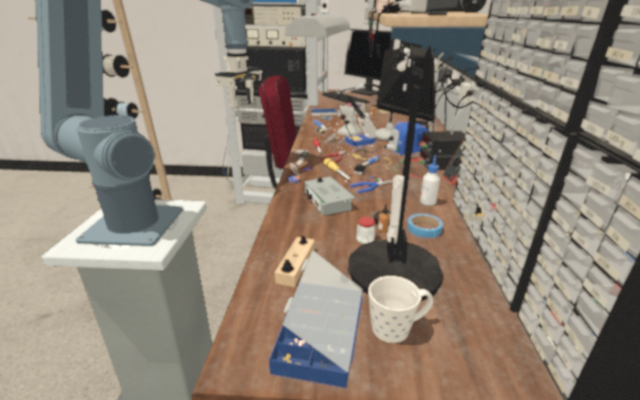

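View pics/top0.png

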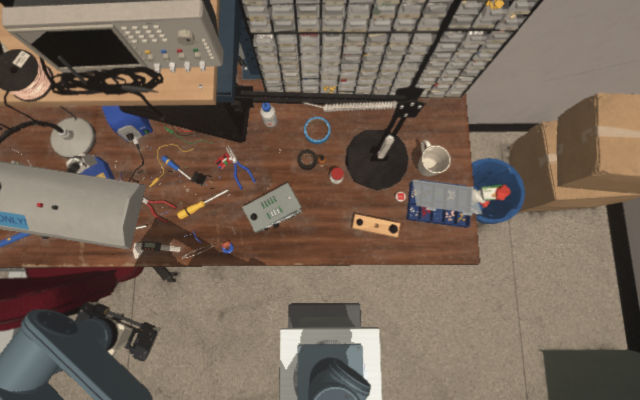

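```bash
cat > h.py <<'E'
import numpy as np, cv2
def ray(r,uv):
    p=cv2.undistortPoints(np.array([[uv]],float),r["mtx"],np.array(r["dist_coeffs"]))[0,0]
    T=r["camera_from_world"]; R=T[:3,:3]
    return -R.T@T[:3,3], R.T@np.array([p[0],-p[1],-1.])
def onz(r,uv,z):
    o,d=ray(r,uv); return o+d*(z-o[2])/d[2]
def proj(r,X):
    T=r["camera_from_world"]; c=np.atleast_2d(X)@T[:3,:3].T+T[:3,3]
    c=c*[1,-1,-1]
    return cv2.projectPoints(c,np.zeros(3),np.zeros(3),r["mtx"],np.array(r["dist_coeffs"]))[0][:,0]
def tri(ra,ua,rb,ub):
    o1,d1=ray(ra,ua);o2,d2=ray(rb,ub)
    s=np.linalg.lstsq(np.c_[d1,-d2],o2-o1,rcond=None)[0]
    a,b=o1+s[0]*d1,o2+s[1]*d2
    return (a+b)/2,np.linalg.norm(a-b)
def crop(r,u0,v0,w,h,k):
    c=cv2.resize(r["color"][v0:v0+h,u0:u0+w,::-1],None,fx=k,fy=k,interpolation=cv2.INTER_CUBIC)
    for i in range(0,w,10): cv2.line(c,(i*k,0),(i*k,6),(0,0,255),1)
    for i in range(0,h,10): cv2.line(c,(0,i*k),(6,i*k),(0,0,255),1)
    return c
E
python3 - <<'E'
from plant import manip
from h import *
S=manip.read_camera("side");T=manip.read_camera("top")
a=np.hstack([crop(T,235,175,80,60,5),crop(T,340,200,80,60,5)])
b=np.hstack([crop(S,290,165,80,60,5),crop(S,260,225,80,60,5)])
cv2.imwrite("pics/c1.png",np.vstack([a,b]))
for uv in [(376,225),(272,207)]: print(onz(T,uv,.04))
E
```

```text
[ 0.47599784 -0.15459336  0.04      ]
[0.53799484 0.18519893 0.04      ]
```

View pics/c1.png

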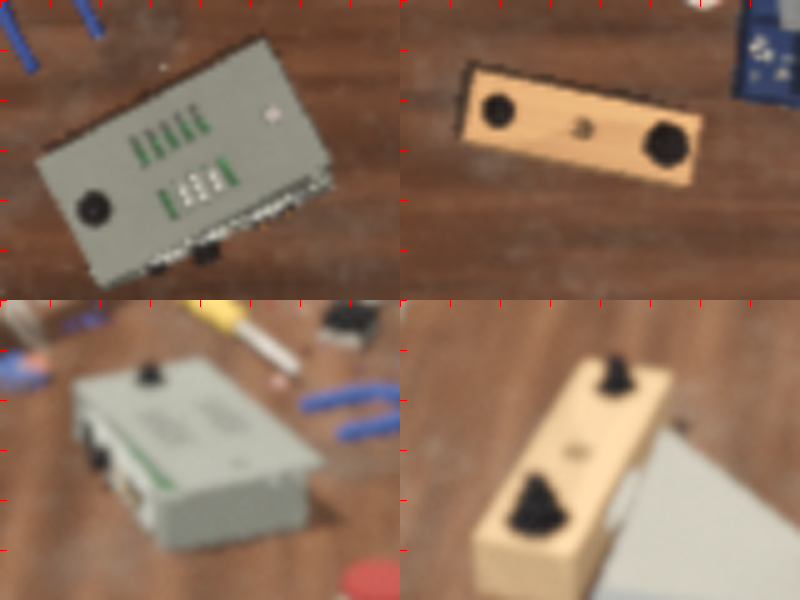

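```bash
python3 - <<'E'
from plant import manip
from h import *
S=manip.read_camera("side");T=manip.read_camera("top")
def blob(r,u0,v0,w,h,dark=True,thr=None,k=8):
    g=cv2.cvtColor(r["color"],cv2.COLOR_RGB2GRAY)[v0:v0+h,u0:u0+w]
    g=cv2.resize(g,None,fx=k,fy=k,interpolation=cv2.INTER_CUBIC)
    lo,hi=np.percentile(g,2),np.percentile(g,98)
    t=(int(lo)+int(hi))/2
    m=((g<t) if dark else (g>t)).astype(np.uint8)
    n,l,st,c=cv2.connectedComponentsWithStats(m)
    i=1+np.argmax(st[1:,4]); x,y,ww,hh,a=st[i]
    f=lambda x,y:np.array([(x+.5)/k-.5+u0,(y+.5)/k-.5+v0])
    return f(*c[i]),f(x,y),f(x+ww,y+hh),t,a/k/k
B={}
for n,a in dict(Tset=(T,246,209,17,16),Thole=(T,284,193,11,10,False),Trv=(T,353,216,14,13),Tbig=(T,386,221,15,15),
  Sset=(S,314,175,13,10),Srv=(S,297,234,13,13),Sbig=(S,279,257,17,20),Thub=(T,372,222,8,7),Shub=(S,291,250,9,7)).items():
    b=blob(*a); B[n]=b; print(n,*[np.round(x,2) for x in b])
np.set_printoptions(precision=4,suppress=True)
for n in("set","rv","big"):
    # flange mid in side view: bottom of blob; use centroid both
    print(n,tri(T,B["T"+n][0],S,B["S"+n][0]), onz(T,B["T"+n][0],.046 if n=="set" else .034))
for z in(.041,.0435,.046):print("hole T",z,onz(T,B["Thole"][0],z),"S",onz(S,(337.5,197.2),z))
g=cv2.cvtColor(S["color"],cv2.COLOR_RGB2GRAY)
print(g[193:202,328:348])
E
```

```text
Tset [253.41 216.34] [250.06 212.81] [256.94 219.94] 91.5 37.11
Thole [288.77 197.69] [283.56 192.56] [294.56 202.56] 141.5 93.66
Trv [359.18 221.71] [356.06 218.44] [362.56 225.19] 113.0 35.27
Tbig [392.86 228.5 ] [388.19 223.94] [397.56 233.19] 114.0 63.44
Sset [319.1  177.33] [313.56 174.56] [326.56 181.94] 126.5 50.84
Srv [303.24 237.77] [296.56 233.56] [309.56 244.06] 133.5 82.7
Sbig [286.99 266.56] [281.19 259.31] [293.19 272.19] 130.5 100.73
Thub [376.28 225.45] [373.81 223.19] [378.56 227.56] 145.0 14.78
Shub [294.69 254.9 ] [292.19 253.06] [297.44 256.56] 196.0 15.67
set (array([0.5054, 0.243 , 0.0568]), np.float64(0.000915935558211538)) [0.5065 0.2447 0.046 ]
rv (array([ 0.4887, -0.0996,  0.0417]), np.float64(0.0035177803784488468)) [ 0.488  -0.1009  0.034 ]
big (array([ 0.4652, -0.2098,  0.0354]), np.float64(0.00103431900683701)) [ 0.4648 -0.2103  0.034 ]
hole T 0.041 [0.5686 0.1301 0.041 ] S [0.5694 0.1341 0.041 ]
hole T 0.0435 [0.5681 0.1299 0.0435] S [0.5695 0.1291 0.0435]
hole T 0.046 [0.5676 0.1297 0.046 ] S [0.5695 0.1241 0.046 ]
[[178 183 185 186 186 186 187 187 187 188 188 188 188 188 188 189 188 188
  187 186]
 [183 186 187 187 187 188 187 188 188 189 188 188 189 189 189 189 188 188
  189 187]
 [187 188 188 188 188 187 188 188 187 187 187 188 188 189 188 189 189 189
  188 189]
 [189 189 190 189 189 188 188 187 184 182 183 185 187 189 189 188 189 189
  188 188]
 [190 189 189 189 189 189 188 186 179 174 175 180 185 189 189 190 188 188
  186 185]
 [190 190 190 190 190 190 188 186 181 178 177 180 185 187 186 186 185 182
  178 175]
 [189 189 190 190 189 188 189 187 184 183 183 183 183 181 178 177 176 170
  162 157]
 [189 189 189 188 188 185 185 183 180 178 176 173 170 165 160 161 165 160
  148 142]
 [187 186 184 182 179 175 172 169 164 161 156 154 147 144 142 147 156 153
  143 136]]
```

```bash
python3 - <<'E'
from plant import manip
from h import *
np.set_printoptions(precision=4,suppress=True)
S=manip.read_camera("side");T=manip.read_camera("top")
gt=cv2.cvtColor(T["color"],cv2.COLOR_RGB2GRAY).astype(float);gs=cv2.cvtColor(S["color"],cv2.COLOR_RGB2GRAY).astype(float)
def cen(g,u0,v0,w,h,bg,sgn,cap=1e9):
    p=np.minimum(np.clip(sgn*(g[v0:v0+h,u0:u0+w]-bg),0,None),cap)
    y,x=np.mgrid[v0:v0+h,u0:u0+w]; return np.array([(p*x).sum(),(p*y).sum()])/p.sum()
print(gt[192:204,283:296].astype(int))
w=T["color"][192:204,283:296].astype(int); print(w[...,0]-w[...,1])
print(gs[231:248,296:312].astype(int))
print(gs[172:186,312:328].astype(int))
hub=tri(T,cen(gt,373,222,8,8,150,-1),S,cen(gs,291,252,7,6,195,-1)); print("hub",hub)
print(cen(gs,335,196,6,4,185,-1))
E
```

```text
[[141 142 141 140 142 144 144 145 145 138 105  82  76]
 [142 142 142 141 142 143 145 146 144 142 117  90  80]
 [143 145 143 142 142 144 145 145 145 144 138  98  84]
 [143 143 144 142 143 143 146 144 144 145 142 118  94]
 [143 143 143 142 139 142 161 151 143 145 145 137 103]
 [141 143 143 141 137 165 180 174 151 144 145 141 116]
 [142 143 143 142 138 164 176 165 148 144 144 144 138]
 [142 142 143 142 141 138 152 141 140 143 143 144 144]
 [142 142 142 142 142 142 144 143 142 142 144 145 145]
 [142 142 143 142 143 143 144 144 143 142 144 145 144]
 [143 143 142 142 143 143 144 143 143 142 143 144 143]
 [141 141 142 141 142 143 143 144 144 143 143 143 142]]
[[ 2  2  1  2  2  1  2  1  1  4 18 31 34]
 [ 1  1  2  2  2  2  1  1  2  3  9 25 37]
 [ 2  1  2  1  2  1  2  2  1  1  2 13 32]
 [ 2  2  0  0  1  2  3  2  1  1  1  8 26]
 [ 2  1  1  1  2  6  8  7  2  1  1  3 12]
 [ 2  1  1  0  3 10 12 11  5  2  1  2  8]
 [ 1  1  1  1  3 10 11  9  4  1  2  2  2]
 [ 1  1  1  0  1  4  5  4  2  1  2  2  1]
 [ 2  1  2  0  1  1  1  2  1  0  1  2  1]
 [ 1  1  1  1  1  2  1  1  1  0  1  1  0]
 [ 1  1  1  1  2  2
[... 1539 characters left out ...]
]
 [116 118 121 123 125 120 108  96  95 108 130 145 152 156 162 167]
 [123 127 134 136 134 119  94  75  73  98 136 162 173 178 182 185]
 [143 148 155 160 149 124  86  64  57  87 135 167 182 189 190 191]
 [168 172 176 175 159 126  82  58  55  80 123 160 182 189 191 191]
 [184 186 186 181 164 134 103  87  88 102 130 162 181 189 191 191]
 [189 190 190 186 176 160 144 136 136 147 160 176 185 190 191 191]
 [190 190 190 189 185 179 173 169 170 175 181 186 189 190 190 191]
 [190 190 191 189 189 187 185 184 185 187 188 189 190 190 190 189]
 [189 190 189 189 189 188 187 187 186 186 187 188 189 188 188 188]]
hub (array([ 0.4758, -0.1573,  0.0302]), np.float64(0.000547640368055497))
[337.6197 197.5211]
```

```bash
python3 - <<'E'
from plant import manip
from h import *
np.set_printoptions(precision=4,suppress=True)
S=manip.read_camera("side");T=manip.read_camera("top")
H=tri(T,(288.95,197.4),S,(337.6,197.5)); print("hole",H)
for z in (.043,.045): print(onz(T,(288.95,197.4),z))
# set rivet: collar top / flange, side blob approx (319.6,179.5)
print("set",tri(T,(253.41,216.34),S,(319.5,179.8)))
print("rv",tri(T,(359.18,221.71),S,(303.1,241.0)))
o=manip.get_obs(); p=o["ee_pos"]
for X in ([.488,-.1015,.042],[.568,.13,.045],[.506,.2445,.045]): print(X,"T",proj(T,X),"S",proj(S,X))
E
```

```text
hole (array([0.5696, 0.1295, 0.0423]), np.float64(0.0004586720653428434))
[0.5692 0.1294 0.043 ]
[0.5688 0.1292 0.045 ]
set (array([0.5067, 0.2445, 0.0473]), np.float64(0.0007776314833293177))
rv (array([ 0.4891, -0.1008,  0.0331]), np.float64(0.001993379139994713))
[0.488, -0.1015, 0.042] T [[359.6678 221.3794]] S [[302.1793 238.1859]]
[0.568, 0.13, 0.045] T [[288.7176 197.6358]] S [[337.0353 196.6109]]
[0.506, 0.2445, 0.045] T [[253.5114 216.5422]] S [[319.1649 180.4676]]
```

move_arm:
  steps:
    - {"travel":[-0.615,-0.584,0],"twist":[0,0,0],"gripper":0.2}
    - {"travel":[-0.615,-0.584,0],"twist":[0,0,0],"gripper":0.2}
    - {"travel":[-0.615,-0.584,0],"twist":[0,0,0],"gripper":0.2}
    - {"travel":[-0.615,-0.584,0],"twist":[0,0,0],"gripper":0.2}
    - {"travel":[-0.615,-0.584,0],"twist":[0,0,0],"gripper":0.2}
    - {"travel":[-0.615,-0.584,0],"twist":[0,0,0],"gripper":0.2}
    - {"travel":[-0.615,-0.584,0],"twist":[0,0,0],"gripper":0.2}
    - {"travel":[-0.615,-0.584,0],"twist":[0,0,0],"gripper":0.2}
    - {"travel":[-0.615,-0.584,0],"twist":[0,0,0],"gripper":0.2}
    - {"travel":[-0.615,-0.584,0],"twist":[0,0,0],"gripper":0.2}
    - {"travel":[-0.615,-0.584,0.4],"twist":[0,0,0],"gripper":0.2}
    - {"travel":[-0.615,-0.584,0.4],"twist":[0,0,0],"gripper":0.2}
    - {"travel":[-0.615,-0.584,0.4],"twist":[0,0,0],"gripper":0.2}
    - {"travel":[-0.615,-0.584,0.4],"twist":[0,0,0],"gripper":0.2}
    - {"travel":[-0.615,-0.584,0.4],"twist":[0,0,0],"gripper":0.2}
    - {"travel":[-0.615,-0.584,0.4],"twist":[0,0,0],"gripper":0.2}
    - {"travel":[0,0,0],"twist":[0,0,-0.966],"gripper":0.2}
    - {"travel":[0,0,0],"twist":[0,0,-0.966],"gripper":0.2}
    - {"travel":[0,0,0],"twist":[0,0,-0.966],"gripper":0.2}
    - {"travel":[0,0,0],"twist":[0,0,-0.966],"gripper":0.2}

```text
t: 2.5
ee_pos: [0.4887, -0.1009, 0.0855]
tool_rot: [-0.0, -0.107, 0.994, 0.0]
wrist_force: [0.9, 0.0, 0.4]
grip_width: 0.0373
grasp_force: 0.0
```

move_arm:
  steps:
    - {"travel":[0,0,0],"twist":[0,0,-0.966],"gripper":0.2}
    - {"travel":[0,0,0],"twist":[0,0,-0.966],"gripper":0.2}
    - {"travel":[0,0,0],"twist":[0,0,0],"gripper":0.2}

```text
t: 2.8
ee_pos: [0.4888, -0.1007, 0.0858]
tool_rot: [0.0, -0.248, 0.969, -0.0]
wrist_force: [-0.3, -0.7, 0.5]
grip_width: 0.0373
grasp_force: 0.0
```

move_arm:
  steps:
    - {"travel":[0,0,0.4],"twist":[0,0,0],"gripper":0.2}
    - {"travel":[0,0,0.3],"twist":[0,0,0],"gripper":0.2}
    - {"travel":[0,0,0.16],"twist":[0,0,0],"gripper":0.2}
    - {"travel":[0,0,0],"twist":[0,0,0],"gripper":1}
    - {"travel":[0,0,0],"twist":[0,0,0],"gripper":1}
    - {"travel":[0,0,0],"twist":[0,0,0],"gripper":1}
    - {"travel":[0,0,0],"twist":[0,0,0],"gripper":1}
    - {"travel":[0,0,0],"twist":[0,0,0],"gripper":1}

```text
t: 3.6
ee_pos: [0.489, -0.1007, 0.0431]
tool_rot: [0.0, -0.247, 0.969, -0.0]
wrist_force: [0.6, -0.1, -0.3]
grip_width: 0.0029
grasp_force: 0.0
```

```bash
python3 - <<'E'
from plant import manip
from h import *
np.set_printoptions(precision=4,suppress=True)
S=manip.read_camera("side");T=manip.read_camera("top")
print(manip.get_obs())
a=np.hstack([crop(S,260,190,80,80,5),crop(T,340,180,80,80,5)])
p=manip.get_obs()["ee_pos"]; print(proj(S,p),proj(T,p))
cv2.imwrite("pics/c2.png",a)
E
```

```text
{'t': 3.7, 'joint_positions': array([-0.427 ,  0.3438,  1.865 , -0.    ,  0.9322, -2.4973]), 'dq': array([ 0.0003,  0.0029,  0.0009, -0.0015, -0.0007,  0.0003]), 'effort': array([ -0.0013, -41.8305, -21.6816,  -0.058 ,   0.0316,   0.0028]), 'ee_pos': array([ 0.4888, -0.1007,  0.0429]), 'tool_rot': array([ 0.0002, -0.2472,  0.969 , -0.0002]), 'wrist_force': array([-0.965 , -0.0502,  0.4767]), 'moment': array([0.0424, 0.0215, 0.0358]), 'grasp_force': 0.0, 'grip_width': 0.0003195152617931434}
[[302.5306 237.6963]] [[359.4389 221.0991]]
```

View pics/c2.png

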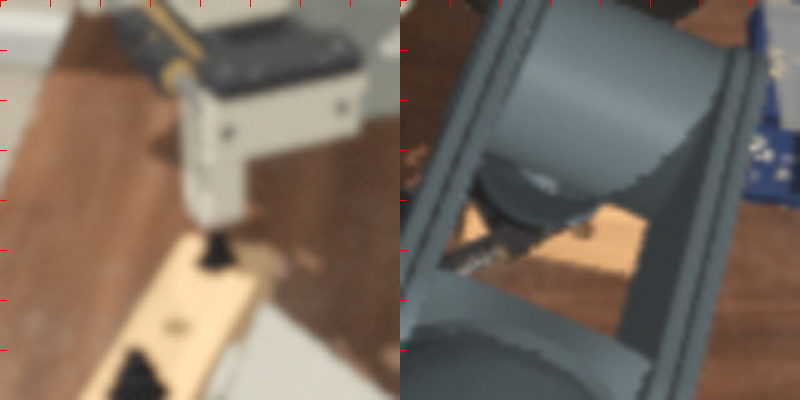

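```bash
python3 - <<'E'
from plant import manip
from h import *
np.set_printoptions(precision=4,suppress=True)
S=manip.read_camera("side");T=manip.read_camera("top")
o,d=ray(S,(303,234.6))
for y in(-.1007,-.08,-.06): print(o+d*(y-o[1])/d[1])
P=np.array([.1984,.5123,.2048]); ya=np.array([.3614,.9324,0])
pts=[P,P+[0,0,-.008],P+ya*.0465+[0,0,-.008],P-ya*.0465+[0,0,-.008]]
out=[]
for r,n in((S,"side"),(T,"top")):
    q=proj(r,pts); print(n,q)
    im=cv2.imread(f"pics/{n}0.png"); u,v=(np.round(q[0]).astype(int)-[25,40])
    u=max(u,0); v=min(v,320)
    c=cv2.resize(im[v:v+80,u:u+50],None,fx=7,fy=7,interpolation=cv2.INTER_CUBIC)
    for a in q: cv2.circle(c,tuple(int(x) for x in (a-[u,v]+.5)*7),3,(0,0,255),-1)
    out.append(c)
cv2.imwrite("pics/c3.png",np.hstack(out))
E
```

```text
[ 0.4901 -0.1007  0.0521]
[ 0.4877 -0.08    0.0389]
[ 0.4853 -0.06    0.0262]
side [[242.392  109.7136]
 [242.5989 111.8566]
 [249.7062 109.1817]
 [235.1023 114.675 ]]
top [[141.2662 322.3193]
 [142.6437 321.9034]
 [127.0903 315.585 ]
 [158.281  328.261 ]]
```

View pics/c3.png

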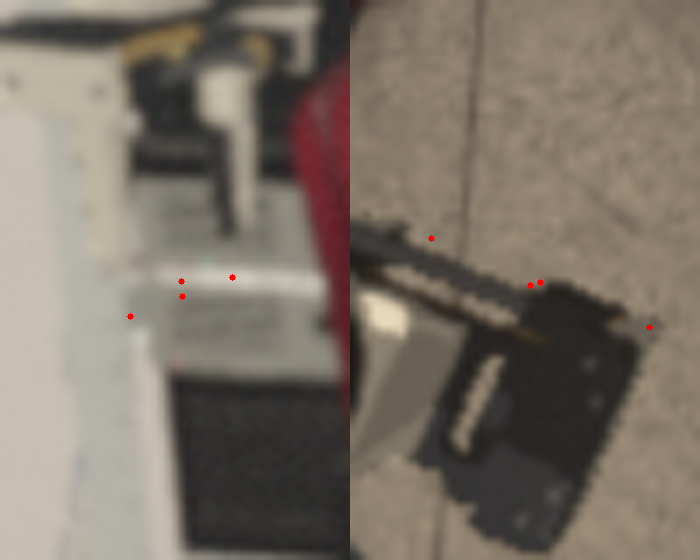

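move_arm:
  steps:
    - {"travel":[0,0,0],"twist":[0,0,0],"gripper":0.2}
    - {"travel":[0,0,0],"twist":[0,0,0],"gripper":0.2}
    - {"travel":[0,0,0],"twist":[0,0,0],"gripper":0.2}
    - {"travel":[0,0,0],"twist":[0,0,0],"gripper":0.2}
    - {"travel":[0,0,0.1],"twist":[0,0,0],"gripper":0.2}
    - {"travel":[0,0,0.1],"twist":[0,0,0],"gripper":0.2}
    - {"travel":[0,0,0.06],"twist":[0,0,0],"gripper":0.2}
    - {"travel":[0,0,0],"twist":[0,0,0],"gripper":0.2}

```text
t: 4.6
ee_pos: [0.4881, -0.1004, 0.0289]
tool_rot: [-0.001, -0.247, 0.969, 0.0]
wrist_force: [0.8, -0.4, 0.8]
grip_width: 0.0369
grasp_force: 0.0
```

```bash
python3 - <<'E'
from plant import manip
from h import *
S=manip.read_camera("side")
cv2.imwrite("pics/c4.png",crop(S,270,190,70,60,8))
E
```

```text
(no output)
```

View pics/c4.png

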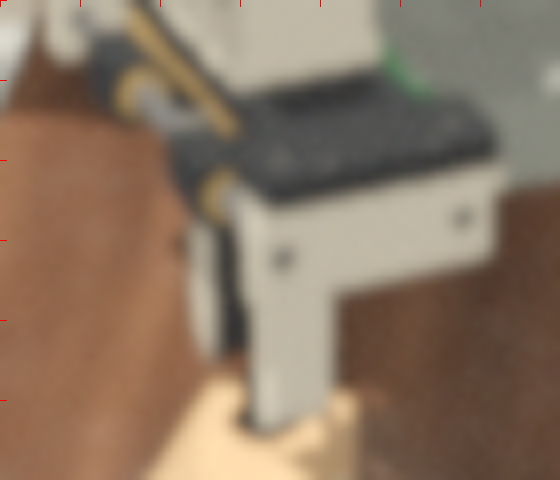

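move_arm:
  steps:
    - {"travel":[0,0,0],"twist":[0,0,0],"gripper":1}
    - {"travel":[0,0,0],"twist":[0,0,0],"gripper":1}
    - {"travel":[0,0,0],"twist":[0,0,0],"gripper":1}
    - {"travel":[0,0,0],"twist":[0,0,0],"gripper":1}
    - {"travel":[0,0,0],"twist":[0,0,0],"gripper":1}

```text
t: 5.15
ee_pos: [0.4888, -0.1007, 0.0298]
tool_rot: [0.0, -0.247, 0.969, -0.0]
wrist_force: [-0.1, -0.7, -0.5]
grip_width: 0.0063
grasp_force: 30.0
```

```bash
python3 - <<'E'
from plant import manip
from h import *
np.set_printoptions(precision=4,suppress=True)
S=manip.read_camera("side");o=manip.get_obs();print(o["grip_width"],o["grasp_force"],o["wrist_force"],o["moment"],o["ee_pos"])
p=np.array([.488+.479*.027,-.1004-.878*.027])
for z in(.03,.035,.04): print(z,proj(S,[*p,z]))
E
```

```text
0.006661667474399079 30.001095235347748 [ 0.4812 -0.2076  0.4511] [-0.021  -0.0498  0.0066] [ 0.4888 -0.1007  0.0298]
0.03 [[306.5243 247.5644]]
0.035 [[306.4962 245.8578]]
0.04 [[306.4679 244.1426]]
```

move_arm:
  steps:
    - {"travel":[0,0,0],"twist":[0,0,0],"gripper":0.3}
    - {"travel":[0,0,0],"twist":[0,0,0],"gripper":0.3}
    - {"travel":[0,0,0],"twist":[0,0,0],"gripper":0.3}
    - {"travel":[0,0,0.06],"twist":[0,0,0],"gripper":0.3}
    - {"travel":[0,0,0.06],"twist":[0,0,0],"gripper":0.3}
    - {"travel":[0,0,0],"twist":[0,0,0],"gripper":0.3}

```text
t: 5.8
ee_pos: [0.4882, -0.1004, 0.0231]
tool_rot: [-0.0, -0.247, 0.969, 0.0]
wrist_force: [1.3, -0.5, -0.2]
grip_width: 0.0327
grasp_force: 0.0
```

move_arm:
  steps:
    - {"travel":[0,0,0],"twist":[0,0,0],"gripper":1}
    - {"travel":[0,0,0],"twist":[0,0,0],"gripper":1}
    - {"travel":[0,0,0],"twist":[0,0,0],"gripper":1}
    - {"travel":[0,0,0],"twist":[0,0,0],"gripper":1}

```text
t: 6.2
ee_pos: [0.4887, -0.1006, 0.0237]
tool_rot: [0.0, -0.247, 0.969, -0.0]
wrist_force: [0.5, 0.2, -0.2]
grip_width: 0.0133
grasp_force: 30.0
```

```bash
python3 - <<'E'
from plant import manip
from h import *
S=manip.read_camera("side");o=manip.get_obs();print(o["grip_width"],o["grasp_force"],o["wrist_force"],o["moment"],o["ee_pos"])
cv2.imwrite("pics/c5.png",crop(S,270,200,70,60,8))
E
```

```text
0.013035732346891683 30.000056326389313 [-0.87698201  0.79445185 -0.47022019] [ 0.08242863 -0.03419322  0.03266685] [ 0.4887081  -0.10062607  0.02369635]
```

View pics/c5.png

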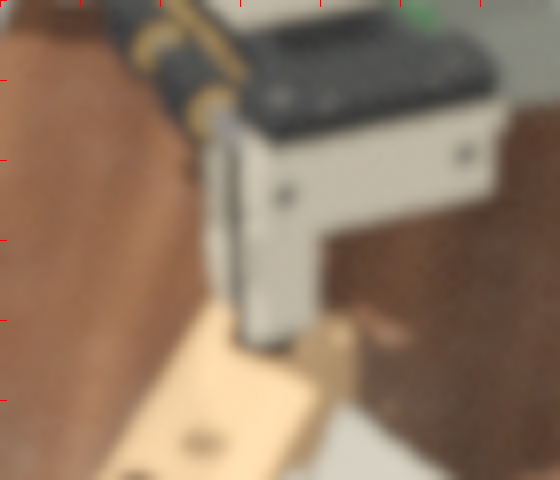

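move_arm:
  steps:
    - {"travel":[0,0,0],"twist":[0,0,0],"gripper":0.4}
    - {"travel":[0,0,0],"twist":[0,0,0],"gripper":0.4}
    - {"travel":[0,0,0.03],"twist":[0,0,0],"gripper":0.4}
    - {"travel":[0,0,0.03],"twist":[0,0,0],"gripper":0.4}
    - {"travel":[0,0,0.03],"twist":[0,0,0],"gripper":0.4}
    - {"travel":[0,0,0],"twist":[0,0,0],"gripper":0.4}

```text
t: 6.85
ee_pos: [0.4884, -0.1005, 0.0189]
tool_rot: [-0.0, -0.247, 0.969, 0.0]
wrist_force: [0.5, -0.2, -0.3]
grip_width: 0.0281
grasp_force: 0.0
```

move_arm:
  steps:
    - {"travel":[0,0,0],"twist":[0,0,0],"gripper":1}
    - {"travel":[0,0,0],"twist":[0,0,0],"gripper":1}
    - {"travel":[0,0,0],"twist":[0,0,0],"gripper":1}

```text
t: 7.15
ee_pos: [0.4889, -0.1006, 0.0196]
tool_rot: [0.0, -0.247, 0.969, -0.0]
wrist_force: [0.1, 0.6, 4.2]
grip_width: 0.014
grasp_force: 36.0
```

move_arm:
  steps:
    - {"travel":[0,0,0],"twist":[0,0,0],"gripper":1}
    - {"travel":[0,0,0],"twist":[0,0,0],"gripper":1}

```text
t: 7.35
ee_pos: [0.4888, -0.1006, 0.0195]
tool_rot: [0.0, -0.247, 0.969, -0.0]
wrist_force: [-0.6, 0.4, 5.6]
grip_width: 0.0136
grasp_force: 36.3
```

```bash
python3 - <<'E'
from plant import manip
from h import *
o=manip.get_obs();print(o)
E
```

```text
{'t': 7.35, 'joint_positions': array([-4.26898386e-01,  3.78889573e-01,  1.88628239e+00,  3.87481623e-05,
        8.75879087e-01, -2.49739271e+00]), 'dq': array([-1.50113787e-03,  1.30125010e-03,  1.15571118e-03, -1.65964252e-05,
       -7.08943125e-04,  2.04476657e-04]), 'effort': array([-3.61691667e-01, -4.00664485e+01, -1.97209829e+01, -1.78463808e-01,
       -4.50513884e-01,  1.80043869e-03]), 'ee_pos': array([ 0.48884427, -0.1006251 ,  0.01954448]), 'tool_rot': array([ 2.20442466e-04, -2.47245623e-01,  9.68952800e-01, -1.57988093e-04]), 'wrist_force': array([-0.58067558,  0.43401179,  5.57717162]), 'moment': array([ 0.25349514,  0.17268923, -0.05372268]), 'grasp_force': 36.32078867114615, 'grip_width': 0.013600939472370111}
```

move_arm:
  steps:
    - {"travel":[0,0,0],"twist":[0,0,0],"gripper":0.4}
    - {"travel":[0,0,-0.03],"twist":[0,0,0],"gripper":0.4}
    - {"travel":[0,0,0],"twist":[0,0,0.952],"gripper":0.4}
    - {"travel":[0,0,0],"twist":[0,0,0.952],"gripper":0.4}
    - {"travel":[0,0,0],"twist":[0,0,0.952],"gripper":0.4}
    - {"travel":[0,0,0],"twist":[0,0,0.952],"gripper":0.4}
    - {"travel":[0,0,0],"twist":[0,0,0.952],"gripper":0.4}
    - {"travel":[0,0,0],"twist":[0,0,0.952],"gripper":0.4}
    - {"travel":[0,0,0],"twist":[0,0,0.952],"gripper":0.4}
    - {"travel":[0,0,0],"twist":[0,0,0.952],"gripper":0.4}
    - {"travel":[0,0,0],"twist":[0,0,0.952],"gripper":0.4}
    - {"travel":[0,0,0],"twist":[0,0,0.952],"gripper":0.4}
    - {"travel":[0,0,0],"twist":[0,0,0.952],"gripper":0.4}
    - {"travel":[0,0,0],"twist":[0,0,0],"gripper":0.4}

```text
t: 8.75
ee_pos: [0.4884, -0.1005, 0.0204]
tool_rot: [-0.0, 0.511, 0.86, -0.0]
wrist_force: [0.7, 0.1, 0.2]
grip_width: 0.0277
grasp_force: 0.0
```

move_arm:
  steps:
    - {"travel":[0,0,0],"twist":[0,0,0],"gripper":1}
    - {"travel":[0,0,0],"twist":[0,0,0],"gripper":1}
    - {"travel":[0,0,0],"twist":[0,0,0],"gripper":1}
    - {"travel":[0,0,0],"twist":[0,0,0],"gripper":1}

```text
t: 9.15
ee_pos: [0.4885, -0.1006, 0.0206]
tool_rot: [-0.0, 0.51, 0.86, -0.0]
wrist_force: [-0.7, 0.2, 0.2]
grip_width: 0.0136
grasp_force: 30.0
```

```bash
python3 - <<'E'
from plant import manip
o=manip.get_obs();print(o)
E
```

```text
{'t': 9.15, 'joint_positions': array([-4.27024326e-01,  3.77278752e-01,  1.88543098e+00,  2.30798790e-06,
        8.79121461e-01, -9.27592859e-01]), 'dq': array([-0.0006553 , -0.00077693, -0.00133957, -0.00035912, -0.00081126,
        0.00582612]), 'effort': array([-9.82084348e-04, -4.27791595e+01, -2.06308562e+01,  2.66929145e-02,
        6.99844281e-02, -1.87380449e-02]), 'ee_pos': array([ 0.48854294, -0.100567  ,  0.02057416]), 'tool_rot': array([-1.18670873e-04,  5.09939648e-01,  8.60210173e-01, -1.19833620e-05]), 'wrist_force': array([-0.67982616,  0.17216862,  0.17185886]), 'moment': array([-0.06011859,  0.07261333, -0.0595924 ]), 'grasp_force': 29.999831914901733, 'grip_width': 0.013619705662301907}
```

move_arm:
  steps:
    - {"travel":[0,0,-0.3],"twist":[0,0,0],"gripper":1}
    - {"travel":[0,0,-0.4],"twist":[0,0,0],"gripper":1}
    - {"travel":[0,0,-0.4],"twist":[0,0,0],"gripper":1}
    - {"travel":[0.544,0.604,0],"twist":[0,0,0],"gripper":1}
    - {"travel":[0.544,0.604,0],"twist":[0,0,0],"gripper":1}
    - {"travel":[0.544,0.604,0],"twist":[0,0,0],"gripper":1}
    - {"travel":[0.544,0.604,0],"twist":[0,0,0],"gripper":1}
    - {"travel":[0.544,0.604,0],"twist":[0,0,0],"gripper":1}
    - {"travel":[0.544,0.604,0],"twist":[0,0,0],"gripper":1}
    - {"travel":[0,0,0.2],"twist":[0,0,0],"gripper":1}
    - {"travel":[0,0,0],"twist":[0,0,0],"gripper":1}

```text
t: 10.25
ee_pos: [0.5681, 0.1301, 0.064]
tool_rot: [-0.001, 0.509, 0.861, -0.001]
wrist_force: [-0.8, -0.1, -1.5]
grip_width: 0.014
grasp_force: 30.0
```

```bash
python3 - <<'E'
from plant import manip
from h import *
np.set_printoptions(precision=4,suppress=True)
S=manip.read_camera("side");T=manip.read_camera("top");o=manip.get_obs();print(o["grip_width"],o["grasp_force"],o["wrist_force"],o["moment"],o["ee_pos"])
e=o["ee_pos"]
print("tip proj",proj(S,e-[0,0,.0109]),"origin",proj(S,e+[0,0,.0094]),"hole now", (337.6,197.5))
a=np.hstack([crop(S,310,160,50,60,8),crop(T,260,165,50,60,8)])
cv2.imwrite("pics/c6.png",a)
E
```

```text
0.013967847350843846 29.99969780445099 [ 0.1222 -0.6645 -0.5637] [-0.0972 -0.0136 -0.061 ] [0.5685 0.1286 0.065 ]
tip proj [[337.2702 194.1165]] origin [[337.4381 187.9835]] hole now (337.6, 197.5)
```

View pics/c6.png

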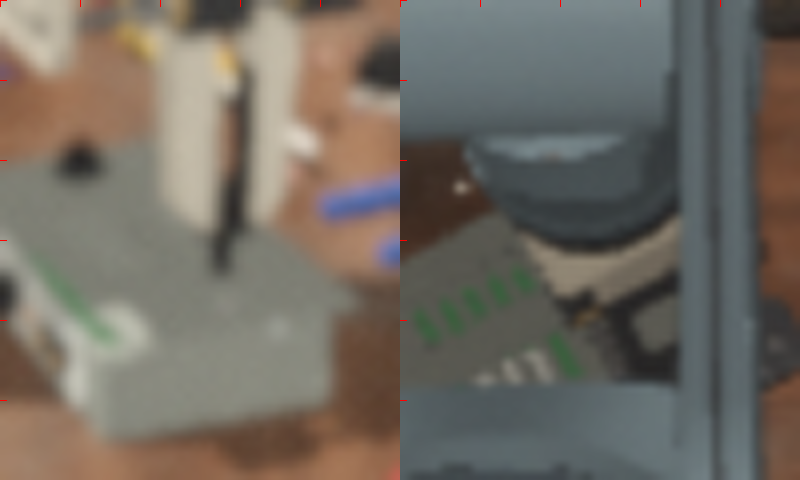

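move_arm:
  steps:
    - {"travel":[0.01,0.015,0.08],"twist":[0,0,0],"gripper":1}
    - {"travel":[0,0,0.08],"twist":[0,0,0],"gripper":1}
    - {"travel":[0,0,0.02],"twist":[0,0,0],"gripper":1}
    - {"travel":[0,0,0.02],"twist":[0,0,0],"gripper":1}
    - {"travel":[0,0,0.02],"twist":[0,0,0],"gripper":1}
    - {"travel":[0,0,0],"twist":[0,0,0],"gripper":1}

```text
t: 10.95
ee_pos: [0.5699, 0.1302, 0.0546]
tool_rot: [-0.0, 0.51, 0.86, -0.0]
wrist_force: [0.1, 0.6, -0.6]
grip_width: 0.0131
grasp_force: 30.0
```

move_arm:
  steps:
    - {"travel":[0,0,0.02],"twist":[0,0,0],"gripper":1}
    - {"travel":[0,0,0.02],"twist":[0,0,0],"gripper":1}
    - {"travel":[0,0,0],"twist":[0,0,0],"gripper":1}

```text
t: 11.25
ee_pos: [0.5698, 0.1303, 0.0525]
tool_rot: [-0.0, 0.51, 0.86, -0.0]
wrist_force: [0.4, 0.2, 0.2]
grip_width: 0.0139
grasp_force: 30.0
```

move_arm:
  steps:
    - {"travel":[0,0,0.02],"twist":[0,0,0],"gripper":1}
    - {"travel":[0,0,0],"twist":[0,0,0],"gripper":1}

```text
t: 11.45
ee_pos: [0.5699, 0.1303, 0.0515]
tool_rot: [-0.0, 0.51, 0.86, -0.0]
wrist_force: [-0.5, -0.3, -1.5]
grip_width: 0.0139
grasp_force: 30.0
```

move_arm:
  steps:
    - {"travel":[0,0,0.02],"twist":[0,0,0],"gripper":1}
    - {"travel":[0,0,0],"twist":[0,0,0],"gripper":1}

```text
t: 11.65
ee_pos: [0.5699, 0.1303, 0.0505]
tool_rot: [-0.0, 0.51, 0.86, -0.0]
wrist_force: [0.9, 0.0, -0.2]
grip_width: 0.0137
grasp_force: 30.0
```

move_arm:
  steps:
    - {"travel":[0,0,0.02],"twist":[0,0,0],"gripper":1}
    - {"travel":[0,0,0],"twist":[0,0,0],"gripper":1}

```text
t: 11.85
ee_pos: [0.5701, 0.1302, 0.0498]
tool_rot: [0.0, 0.51, 0.86, 0.0]
wrist_force: [-0.2, 0.0, 0.8]
grip_width: 0.0137
grasp_force: 30.0
```

move_arm:
  steps:
    - {"travel":[0,0,0.02],"twist":[0,0,0],"gripper":1}
    - {"travel":[0,0,0],"twist":[0,0,0],"gripper":1}

```text
t: 12.05
ee_pos: [0.5703, 0.1302, 0.0495]
tool_rot: [0.0, 0.51, 0.86, 0.0]
wrist_force: [-1.6, -2.1, 5.4]
grip_width: 0.014
grasp_force: 30.0
```

move_arm:
  steps:
    - {"travel":[0.02,0,-0.01],"twist":[0,0,0],"gripper":1}
    - {"travel":[0.02,0,0],"twist":[0,0,0],"gripper":1}
    - {"travel":[0,0,0],"twist":[0,0,0],"gripper":1}

```text
t: 12.35
ee_pos: [0.5695, 0.1318, 0.0496]
tool_rot: [0.001, 0.51, 0.86, 0.0]
wrist_force: [0.6, -1.6, 4.7]
grip_width: 0.0138
grasp_force: 30.0
```

move_arm:
  steps:
    - {"travel":[-0.04,0,0],"twist":[0,0,0],"gripper":1}
    - {"travel":[-0.04,0,0],"twist":[0,0,0],"gripper":1}
    - {"travel":[0,0,0],"twist":[0,0,0],"gripper":1}

```text
t: 12.65
ee_pos: [0.5711, 0.1289, 0.0495]
tool_rot: [-0.0, 0.51, 0.86, 0.001]
wrist_force: [-0.7, 0.9, 5.5]
grip_width: 0.0136
grasp_force: 30.0
```

move_arm:
  steps:
    - {"travel":[-0.03,0,0],"twist":[0,0,0],"gripper":1}
    - {"travel":[0,0,0],"twist":[0,0,0],"gripper":1}

```text
t: 12.85
ee_pos: [0.5716, 0.1279, 0.0494]
tool_rot: [-0.0, 0.51, 0.86, 0.001]
wrist_force: [-0.6, 2.4, 6.4]
grip_width: 0.0137
grasp_force: 30.0
```

move_arm:
  steps:
    - {"travel":[-0.02,0,0],"twist":[0,0,0],"gripper":1}
    - {"travel":[0,0,0],"twist":[0,0,0],"gripper":1}

```text
t: 13.05
ee_pos: [0.5719, 0.1272, 0.0494]
tool_rot: [-0.001, 0.51, 0.86, 0.001]
wrist_force: [-1.1, 2.7, 5.3]
grip_width: 0.0135
grasp_force: 30.0
```

move_arm:
  steps:
    - {"travel":[0,0,-0.03],"twist":[0,0,0],"gripper":1}
    - {"travel":[0,0,0],"twist":[0,0,0],"gripper":1}
    - {"travel":[0,0,0],"twist":[0,0,0],"gripper":1}

```text
t: 13.35
ee_pos: [0.5716, 0.1265, 0.0501]
tool_rot: [-0.001, 0.51, 0.86, -0.0]
wrist_force: [-0.4, 2.2, -0.2]
grip_width: 0.014
grasp_force: 30.0
```

move_arm:
  steps:
    - {"travel":[-0.02,0,0],"twist":[0,0,0],"gripper":1}
    - {"travel":[-0.02,0,0],"twist":[0,0,0],"gripper":1}
    - {"travel":[0,0,0],"twist":[0,0,0],"gripper":1}

```text
t: 13.65
ee_pos: [0.5725, 0.1248, 0.0503]
tool_rot: [-0.001, 0.51, 0.86, -0.0]
wrist_force: [-1.9, 2.9, -1.0]
grip_width: 0.0137
grasp_force: 30.0
```

```bash
python3 - <<'E'
from plant import manip
o=manip.get_obs();print(o["wrist_force"],o["moment"],o["ee_pos"])
E
```

```text
[-1.92534157  2.89154366 -1.01571405] [0.62728816 0.37665499 0.0281283 ] [0.57249621 0.1248351  0.05031566]
```

move_arm:
  steps:
    - {"travel":[0.05,0,0],"twist":[0,0,0],"gripper":1}
    - {"travel":[0.05,0,0],"twist":[0,0,0],"gripper":1}
    - {"travel":[0,0,0],"twist":[0,0,0],"gripper":1}

```text
t: 13.95
ee_pos: [0.5708, 0.1289, 0.0508]
tool_rot: [0.0, 0.51, 0.86, -0.0]
wrist_force: [-0.2, -0.7, -0.6]
grip_width: 0.0139
grasp_force: 30.0
```

move_arm:
  steps:
    - {"travel":[0.03,0,0],"twist":[0,0,0],"gripper":1}
    - {"travel":[0.02,0,0],"twist":[0,0,0],"gripper":1}
    - {"travel":[0,0,0],"twist":[0,0,0],"gripper":1}

```text
t: 14.25
ee_pos: [0.5697, 0.131, 0.0508]
tool_rot: [0.0, 0.51, 0.86, -0.0]
wrist_force: [1.2, -0.8, 0.2]
grip_width: 0.0138
grasp_force: 30.0
```

move_arm:
  steps:
    - {"travel":[0.03,0,0],"twist":[0,0,0],"gripper":1}
    - {"travel":[0,0,0],"twist":[0,0,0],"gripper":1}

```text
t: 14.45
ee_pos: [0.5691, 0.1322, 0.0509]
tool_rot: [0.0, 0.51, 0.86, -0.0]
wrist_force: [0.8, -1.9, -1.0]
grip_width: 0.0138
grasp_force: 30.0
```

```bash
python3 - <<'E'
from plant import manip
from h import *
S=manip.read_camera("side");o=manip.get_obs();print(o["wrist_force"],o["moment"],o["ee_pos"])
cv2.imwrite("pics/c7.png",crop(S,310,160,50,50,10))
E
```

```text
[ 1.28896419 -1.66182178  1.45442755] [-0.38419079 -0.21064392  0.05767766] [0.56902709 0.13219556 0.05082916]
```

View pics/c7.png

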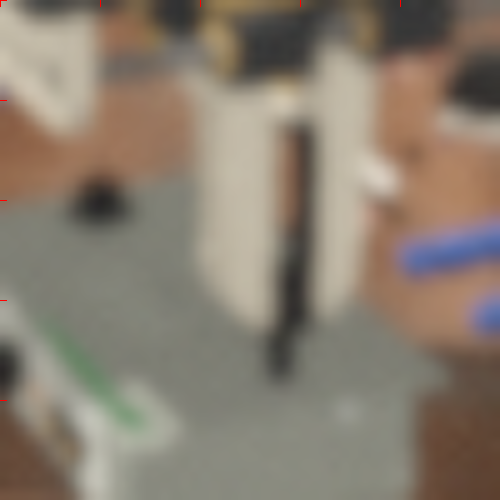

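move_arm:
  steps:
    - {"travel":[-0.03,0,0.02],"twist":[0,0,0],"gripper":1}
    - {"travel":[0,0,0.02],"twist":[0,0,0],"gripper":1}
    - {"travel":[0,0,0],"twist":[0,0,0],"gripper":1}

```text
t: 14.8
ee_pos: [0.5699, 0.1311, 0.0495]
tool_rot: [0.0, 0.51, 0.86, 0.0]
wrist_force: [-0.2, -1.5, 5.2]
grip_width: 0.014
grasp_force: 30.0
```

move_arm:
  steps:
    - {"travel":[0,-0.02,0],"twist":[0,0,0],"gripper":1}
    - {"travel":[0,-0.02,0],"twist":[0,0,0],"gripper":1}
    - {"travel":[0,0,0],"twist":[0,0,0],"gripper":1}

```text
t: 15.1
ee_pos: [0.5689, 0.1304, 0.0495]
tool_rot: [0.001, 0.51, 0.86, 0.001]
wrist_force: [2.1, 0.4, 5.2]
grip_width: 0.0139
grasp_force: 30.0
```

move_arm:
  steps:
    - {"travel":[0,-0.02,0],"twist":[0,0,0],"gripper":1}
    - {"travel":[0,-0.02,0],"twist":[0,0,0],"gripper":1}
    - {"travel":[0,0,0],"twist":[0,0,0],"gripper":1}

```text
t: 15.4
ee_pos: [0.5674, 0.1295, 0.0495]
tool_rot: [0.001, 0.51, 0.86, 0.001]
wrist_force: [4.0, 1.7, 5.4]
grip_width: 0.0137
grasp_force: 30.1
```

move_arm:
  steps:
    - {"travel":[0.0003,-0.02,0],"twist":[0,0,0],"gripper":1}
    - {"travel":[0.0003,-0.02,0],"twist":[0,0,0],"gripper":1}
    - {"travel":[0,0,0],"twist":[0,0,0],"gripper":1}

```text
t: 15.7
ee_pos: [0.5652, 0.1282, 0.0493]
tool_rot: [0.001, 0.51, 0.86, 0.001]
wrist_force: [2.4, 0.3, 6.4]
grip_width: 0.0136
grasp_force: 30.1
```

move_arm:
  steps:
    - {"travel":[0.001,-0.02,0],"twist":[0,0,0],"gripper":1}
    - {"travel":[0.001,-0.02,0],"twist":[0,0,0],"gripper":1}
    - {"travel":[0,0,0],"twist":[0,0,0],"gripper":1}

```text
t: 16.0
ee_pos: [0.5631, 0.1273, 0.0492]
tool_rot: [0.001, 0.51, 0.86, 0.0]
wrist_force: [2.5, -0.8, 5.8]
grip_width: 0.0138
grasp_force: 30.1
```

move_arm:
  steps:
    - {"travel":[0.001,-0.02,0],"twist":[0,0,0],"gripper":1}
    - {"travel":[0.001,-0.02,0],"twist":[0,0,0],"gripper":1}
    - {"travel":[0,0,0],"twist":[0,0,0],"gripper":1}

```text
t: 16.3
ee_pos: [0.56, 0.1262, 0.0483]
tool_rot: [-0.0, 0.51, 0.86, -0.001]
wrist_force: [2.0, -1.3, 1.0]
grip_width: 0.0134
grasp_force: 30.0
```

move_arm:
  steps:
    - {"travel":[0,0,0.02],"twist":[0,0,0],"gripper":1}
    - {"travel":[0,0,0.02],"twist":[0,0,0],"gripper":1}
    - {"travel":[0,0,0],"twist":[0,0,0],"gripper":1}

```text
t: 16.6
ee_pos: [0.56, 0.1263, 0.046]
tool_rot: [-0.001, 0.51, 0.86, -0.001]
wrist_force: [2.2, -1.5, -0.6]
grip_width: 0.0138
grasp_force: 30.0
```

move_arm:
  steps:
    - {"travel":[-0.01,0,0.02],"twist":[0,0,0],"gripper":1}
    - {"travel":[0,0,0.03],"twist":[0,0,0],"gripper":1}
    - {"travel":[0,0,0.03],"twist":[0,0,0],"gripper":1}
    - {"travel":[0,0,0],"twist":[0,0,0],"gripper":1}

```text
t: 17.0
ee_pos: [0.5605, 0.126, 0.0422]
tool_rot: [-0.0, 0.51, 0.86, -0.0]
wrist_force: [1.4, -1.6, -0.3]
grip_width: 0.0137
grasp_force: 30.0
```

move_arm:
  steps:
    - {"travel":[0,0,0.03],"twist":[0,0,0],"gripper":1}
    - {"travel":[0,0,0.03],"twist":[0,0,0],"gripper":1}
    - {"travel":[0,0,0],"twist":[0,0,0],"gripper":1}

```text
t: 17.3
ee_pos: [0.5607, 0.1259, 0.0394]
tool_rot: [-0.0, 0.51, 0.86, -0.0]
wrist_force: [1.1, -2.9, 0.1]
grip_width: 0.0135
grasp_force: 30.0
```

move_arm:
  steps:
    - {"travel":[-0.012,0,0.02],"twist":[0,0,0],"gripper":1}
    - {"travel":[0,0,0.02],"twist":[0,0,0],"gripper":1}
    - {"travel":[0,0,0.02],"twist":[0,0,0],"gripper":1}
    - {"travel":[0,0,0],"twist":[0,0,0],"gripper":1}

```text
t: 17.7
ee_pos: [0.5608, 0.1254, 0.0365]
tool_rot: [-0.0, 0.51, 0.86, -0.0]
wrist_force: [-0.6, -3.7, 1.4]
grip_width: 0.0138
grasp_force: 30.0
```

move_arm:
  steps:
    - {"travel":[0,0,0.02],"twist":[0,0,0],"gripper":1}
    - {"travel":[0,0,0.02],"twist":[0,0,0],"gripper":1}
    - {"travel":[0,0,0],"twist":[0,0,0],"gripper":1}

```text
t: 18.0
ee_pos: [0.5609, 0.1253, 0.0345]
tool_rot: [-0.0, 0.51, 0.86, -0.0]
wrist_force: [-0.1, -5.3, 1.6]
grip_width: 0.0139
grasp_force: 30.0
```

move_arm:
  steps:
    - {"travel":[-0.015,-0.008,0.01],"twist":[0,0,0],"gripper":1}
    - {"travel":[0,0,0.02],"twist":[0,0,0],"gripper":1}
    - {"travel":[0,0,0],"twist":[0,0,0],"gripper":1}

```text
t: 18.3
ee_pos: [0.5611, 0.1248, 0.0332]
tool_rot: [-0.0, 0.51, 0.86, 0.0]
wrist_force: [-0.3, -2.8, 3.5]
grip_width: 0.0134
grasp_force: 30.0
```

move_arm:
  steps:
    - {"travel":[0,0,0.02],"twist":[0,0,0],"gripper":1}
    - {"travel":[0,0,0],"twist":[0,0,0],"gripper":1}

```text
t: 18.5
ee_pos: [0.5612, 0.1248, 0.033]
tool_rot: [0.0, 0.51, 0.86, 0.0]
wrist_force: [-2.8, -5.1, 10.2]
grip_width: 0.0134
grasp_force: 30.0
```

move_arm:
  steps:
    - {"travel":[0,0,0.01],"twist":[0,0,0],"gripper":1}
    - {"travel":[0,0,0],"twist":[0,0,0],"gripper":1}

```text
t: 18.7
ee_pos: [0.5612, 0.1248, 0.0329]
tool_rot: [0.0, 0.51, 0.86, 0.0]
wrist_force: [-4.1, -3.5, 11.7]
grip_width: 0.0135
grasp_force: 30.0
```

move_arm:
  steps:
    - {"travel":[0,0,-0.03],"twist":[0,0,0],"gripper":0.62}
    - {"travel":[0,0,0],"twist":[0,0,0],"gripper":0.62}
    - {"travel":[0,0,0],"twist":[0,0,0],"gripper":0.62}

```text
t: 19.0
ee_pos: [0.5609, 0.1253, 0.0327]
tool_rot: [-0.0, 0.51, 0.86, 0.0]
wrist_force: [1.2, -0.2, 0.1]
grip_width: 0.0173
grasp_force: 0.0
```

```bash
python3 - <<'E'
from plant import manip
o=manip.get_obs();print(o["wrist_force"],o["moment"],o["ee_pos"],o["grip_width"])
E
```

```text
[ 1.17593315 -0.16221474  0.050946  ] [-0.05176655  0.06596456  0.03921302] [0.56087082 0.12531718 0.03273186] 0.017309937343338886
```

move_arm:
  steps:
    - {"travel":[0,0,0.015],"twist":[0,0,0],"gripper":0.62}
    - {"travel":[0,0,0.015],"twist":[0,0,0],"gripper":0.62}
    - {"travel":[0,0,0],"twist":[0,0,0],"gripper":0.62}

```text
t: 19.3
ee_pos: [0.561, 0.1251, 0.0319]
tool_rot: [-0.0, 0.51, 0.86, 0.0]
wrist_force: [-1.1, 0.8, 5.1]
grip_width: 0.0179
grasp_force: 2.4
```

move_arm:
  steps:
    - {"travel":[0,0,0.015],"twist":[0,0,0],"gripper":0.62}
    - {"travel":[0,0,0],"twist":[0,0,0],"gripper":0.62}

```text
t: 19.5
ee_pos: [0.5611, 0.1251, 0.0317]
tool_rot: [0.0, 0.51, 0.86, 0.0]
wrist_force: [-3.3, 0.5, 8.4]
grip_width: 0.0176
grasp_force: 4.1
```

```bash
python3 - <<'E'
from plant import manip
o=manip.get_obs();print(o["wrist_force"],o["moment"],o["ee_pos"],o["grip_width"])
E
```

```text
[-3.3272803   0.47344887  8.35020613] [ 0.11889719  0.54290234 -0.02948099] [0.5611361  0.12513375 0.03171189] 0.017608614219983023
```

move_arm:
  steps:
    - {"travel":[0,0,-0.05],"twist":[0,0,0],"gripper":0.55}
    - {"travel":[0,0,-0.3],"twist":[0,0,0],"gripper":0.55}
    - {"travel":[0,0,-0.3],"twist":[0,0,0],"gripper":0.55}
    - {"travel":[0,0,0],"twist":[0,0,0],"gripper":1}
    - {"travel":[0,0,0],"twist":[0,0,0],"gripper":1}
    - {"travel":[0,0,0],"twist":[0,0,0],"gripper":1}
    - {"travel":[0,0,0],"twist":[0,0,0],"gripper":1}

```text
t: 20.2
ee_pos: [0.5605, 0.1247, 0.0625]
tool_rot: [-0.001, 0.51, 0.86, -0.0]
wrist_force: [0.3, -0.3, -0.7]
grip_width: 0.0007
grasp_force: 0.0
```

```bash
python3 - <<'E'
from plant import manip
from h import *
np.set_printoptions(precision=4,suppress=True)
S=manip.read_camera("side");o=manip.get_obs();print(o["wrist_force"],o["ee_pos"],o["grip_width"])
print(proj(S,[[.561,.1252,.0424],[.561,.1252,.0604]]))
cv2.imwrite("pics/c8.png",crop(S,310,160,50,50,10))
E
```

```text
[0.2843 0.1017 0.0121] [0.5605 0.1247 0.0626] 0.0004565375418066183
[[334.6403 198.0198]
 [334.7686 192.6308]]
```

View pics/c8.png

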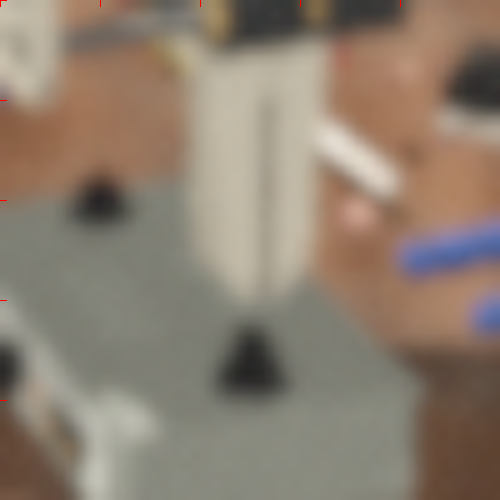

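move_arm:
  steps:
    - {"travel":[0,0,0.14],"twist":[0,0,0],"gripper":1}
    - {"travel":[0,0,0.13],"twist":[0,0,0],"gripper":1}
    - {"travel":[0,0,0],"twist":[0,0,0],"gripper":1}

```text
t: 20.55
ee_pos: [0.5605, 0.1247, 0.0486]
tool_rot: [-0.001, 0.51, 0.86, -0.0]
wrist_force: [0.2, -0.3, 0.1]
grip_width: 0.0003
grasp_force: 0.0
```

move_arm:
  steps:
    - {"travel":[0,0,0.02],"twist":[0,0,0],"gripper":1}
    - {"travel":[0,0,0.02],"twist":[0,0,0],"gripper":1}
    - {"travel":[0,0,0],"twist":[0,0,0],"gripper":1}

```text
t: 20.85
ee_pos: [0.561, 0.1247, 0.0481]
tool_rot: [-0.0, 0.51, 0.86, -0.0]
wrist_force: [-0.8, 0.1, 1.4]
grip_width: 0.0009
grasp_force: 0.6
```

move_arm:
  steps:
    - {"travel":[0,0,0.02],"twist":[0,0,0],"gripper":1}
    - {"travel":[0,0,0.02],"twist":[0,0,0],"gripper":1}
    - {"travel":[0,0,0],"twist":[0,0,0],"gripper":1}

```text
t: 21.15
ee_pos: [0.5612, 0.1248, 0.0469]
tool_rot: [0.0, 0.51, 0.86, 0.0]
wrist_force: [-3.0, -0.2, 7.7]
grip_width: 0.0006
grasp_force: 3.6
```

move_arm:
  steps:
    - {"travel":[0,0,0.02],"twist":[0,0,0],"gripper":1}
    - {"travel":[0,0,0.02],"twist":[0,0,0],"gripper":1}
    - {"travel":[0,0,0],"twist":[0,0,0],"gripper":1}

```text
t: 21.45
ee_pos: [0.5613, 0.1248, 0.045]
tool_rot: [0.0, 0.51, 0.86, 0.0]
wrist_force: [-3.0, 0.8, 8.0]
grip_width: 0.0011
grasp_force: 3.9
```

move_arm:
  steps:
    - {"travel":[0,0,0.02],"twist":[0,0,0],"gripper":1}
    - {"travel":[0,0,0.02],"twist":[0,0,0],"gripper":1}
    - {"travel":[0,0,0],"twist":[0,0,0],"gripper":1}

```text
t: 21.75
ee_pos: [0.5612, 0.1248, 0.043]
tool_rot: [0.0, 0.51, 0.86, 0.0]
wrist_force: [-3.3, 0.3, 8.7]
grip_width: 0.0003
grasp_force: 4.0
```

move_arm:
  steps:
    - {"travel":[0,0,0.02],"twist":[0,0,0],"gripper":1}
    - {"travel":[0,0,0],"twist":[0,0,0],"gripper":1}

```text
t: 21.95
ee_pos: [0.5612, 0.1248, 0.042]
tool_rot: [0.0, 0.51, 0.86, 0.0]
wrist_force: [-3.0, -0.2, 7.4]
grip_width: 0.0007
grasp_force: 4.0
```

move_arm:
  steps:
    - {"travel":[0,0,0.02],"twist":[0,0,0],"gripper":1}
    - {"travel":[0,0,0],"twist":[0,0,0],"gripper":1}

```text
t: 22.15
ee_pos: [0.5612, 0.1248, 0.041]
tool_rot: [0.0, 0.51, 0.86, 0.0]
wrist_force: [-2.6, -0.5, 8.5]
grip_width: 0.0009
grasp_force: 4.0
```

move_arm:
  steps:
    - {"travel":[0,0,0.015],"twist":[0,0,0],"gripper":1}
    - {"travel":[0,0,0],"twist":[0,0,0],"gripper":1}

```text
t: 22.35
ee_pos: [0.5613, 0.1248, 0.0409]
tool_rot: [0.001, 0.51, 0.86, 0.0]
wrist_force: [-3.8, -0.4, 12.7]
grip_width: 0.0003
grasp_force: 6.2
```

move_arm:
  steps:
    - {"travel":[0,0,0.015],"twist":[0,0,0],"gripper":1}
    - {"travel":[0,0,0],"twist":[0,0,0],"gripper":1}

```text
t: 22.55
ee_pos: [0.5614, 0.1248, 0.0408]
tool_rot: [0.001, 0.51, 0.86, 0.0]
wrist_force: [-6.5, 0.0, 17.7]
grip_width: 0.0008
grasp_force: 8.5
```

move_arm:
  steps:
    - {"travel":[0,0,-0.1],"twist":[0,0,0],"gripper":1}
    - {"travel":[0,0,-0.5],"twist":[0,0,0],"gripper":1}
    - {"travel":[0,0,-0.8],"twist":[0,0,0],"gripper":1}
    - {"travel":[0,0,0],"twist":[0,0,0],"gripper":1}

```text
t: 22.95
ee_pos: [0.5649, 0.1249, 0.1136]
tool_rot: [0.004, 0.51, 0.86, 0.003]
wrist_force: [1.3, -0.4, 0.4]
grip_width: 0.0009
grasp_force: 0.0
```

```bash
python3 - <<'E'
from plant import manip
from h import *
np.set_printoptions(precision=4,suppress=True)
S=manip.read_camera("side");o=manip.get_obs();print(o["wrist_force"],o["ee_pos"],o["grip_width"])
cv2.imwrite("pics/c9.png",crop(S,310,160,50,50,10))
g=cv2.cvtColor(S["color"],cv2.COLOR_RGB2GRAY); print(g[188:203,329:342])
E
```

```text
[ 1.0516 -0.0427 -0.2905] [0.5634 0.1248 0.1112] 0.0006269838960791623
[[128 129 131 130 132 133 131 128 126 124 126 128 130]
 [126 128 129 132 131 131 131 130 127 126 124 125 126]
 [126 127 129 130 130 130 131 130 129 127 126 124 124]
 [124 125 125 126 127 129 128 128 127 126 125 125 124]
 [124 124 125 125 124 122 121 122 124 125 124 124 123]
 [124 123 123 119 113 106 107 111 117 123 125 123 125]
 [123 123 119 110  93  82  79  91 104 117 124 123 124]
 [125 122 113  94  71  54  54  64  86 111 121 125 124]
 [126 121 106  81  57  41  42  47  74 101 117 124 125]
 [136 126 103  72  51  42  41  42  61  89 114 123 125]
 [161 147 120  89  64  53  51  55  71  91 113 123 126]
 [182 172 152 123  95  81  80  83  94 107 120 128 128]
 [190 185 173 149 123 112 108 113 117 124 129 132 131]
 [187 183 174 157 139 131 128 129 130 134 135 135 136]
 [172 167 161 152 145 138 135 134 136 136 137 136 137]]
```

```bash
python3 -c "
from plant import manip
print(manip.job_done())"
```

```text
the job is handed in; nothing more can be done
None
```

The smaller rivet is seated through the cover and tab, its centre pin is pressed flush with the collar, and the job is handed in at about 23 s. The highest reading at the case was about 18 N and nothing else was moved. That it is flush and locked rests on the press stopping at collar height and the lower rivet in the last camera frame; the leg spread could not be seen.

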